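Roll the glass canister to the feeder and press for a dry run

ROBOT

A 6-joint arm with a two-finger parallel gripper is mounted at the origin on the work surface. World frame = base frame: x ahead of the robot, y to its left, z up, the work surface at z = 0. Lengths are in mm, angles in rad, forces in N, time in s.
With the tool pointing down it reaches from about 350 to 875 mm from the base axis. Payload 4.2 kg.
Tool frame: the origin (TCP) lies midway between the tips of the shut fingers; the grasp point (between the pads) lies 19 mm behind it (arm.grasp_offset is the distance from the TCP to the grasp point, in mm); z points along the fingers, y is the direction in which the jaws open and shut (so a half turn about z gives the same grasp; the last joint's range is limited). The gripper opens to 85 mm and grips with 20 to 120 N. Pads are 22 mm wide; open, the fingers measure 114 mm over their backs; the gripper's body (76 mm by 85 mm) begins 54 mm behind the grasp point. The pads swing forward as they close: fully open they stand 13 mm farther back than shut.
Start: joints at [-0.955, 0.385, 0.008, 0, -1.194, -0.259], TCP at [218.313, -585.61, 231.312] pointing down, gripper open.
Joint ranges: [-3.14, 3.14], [-1.21, 2.06], [-1.07, 1.41], [-3.16, 2.05], [-2.99, -0.16], [-3.1, 3.1]. Speed limits (rad/s): [2.79, 2.79, 3.14, 3.14, 3.14, 3.14].

INTERFACE

Orientations are given as a unit quaternion [x, y, z, w].
In Python, from bench import arm gives the robot as it stands.
- The arm moves only by the tool move_arm, never from a script. Its argument "moves" is a list of rows, each an object with "gripper": the gripper's target within -1 to 1 (fully open at 1, half-way at 0, shut at -1); "xyz": the shift along the tool's x, y, z in cm, a list of three; "angular": the turn, a rotation vector about the tool's x, y, z in rad, a list of three. In form: [{"gripper": gripper, "xyz": [dx, dy, dz], "angular": [wx, wy, wz]}, ...]. A call has 1 to 10 rows; each row is the pose to reach, as a shift and turn from the pose commanded when the call began, along the tool's axes at that moment; what a row does not reach only later rows make up. A row lasts 1/8 s, in which the tool goes at most 62.5 mm and 10.7 degrees, less where a joint would pass 70% of its speed; a pose out of reach is approached as far as the arm can. A call with a gripper value outside its range is refused whole. The fingers move at their own pace and stop on an object; the grip force is fixed at half the most. Time passes only in rows, so rows that repeat a pose let the fingers close. It gives the time, the measured TCP pose, the force and the opening at its end, in the units of the state.
- arm.read_state(): the state, without advancing time (a new reading comes with each control period).
- arm.get_image(name): name is "scene" or "top" or "wrist"; returns (picture, depth): 420x560x3 uint8, blue, green, red; 420x560 float32, mm along the optical axis (not along the pixel's ray), 0 where there is no reading.
- arm.get_calibration(name): a dict with "camera_matrix" (3x3 intrinsics, pixels), "k1" (the pictures are not rectified: a ray, as slopes to the right and down, at radius r is drawn at 1 + k1 r^2 times it, then the intrinsics apply), "R" (3x3) and "t" (3): a world point X has camera coordinates R X + t. Camera axes: x right, y down, z forward; pixel columns grow to the right and rows downward; lengths in mm; the calibration is good to about 2 mm. A picture is of the moment at which its call begins: read the wrist's pose just before it. get_calibration takes no time and is no camera call; for the wrist camera it gives the pose at the moment of the call.
- arm.job_done(): hands the job in, once; it reports no verdict.
The state is a dict: "clock": time; "joints": joint angles; "joint_vel": joint speeds; "joint_efforts": joint torques, N m; "position": TCP position; "ee_rot": TCP orientation; "contact_force": force on the tool from outside, world axes, zero at the start; "wrist_torque": the same for the moment, N m; "gripper_width": finger opening in mm.
Only numpy, scipy, OpenCV 4.12 (cv2) and the standard library are available. Lean on these libraries where they do the work, as an engineer would, in place of code of your own. Each camera call takes 0.05 s, during which the arm holds its last target. There are 200 camera calls.

TASK

For a dry run of the still empty feeder, put your fingertips on top of the glass canister lying on the mat and roll it sideways until its open mouth is centred in front of the feeder's chute, squarely facing it, and stays there. Then press the button on the feeder's base fully down and let it come up again. Touch the canister only on its upper part, never grip, drag or lift it, and leave the bowls, spoon and funnel where they are.

Things in the scene. Friction and masses are not known exactly. Their poses are not given: they have to be found in the camera images.
- canister: Glass canister lying on its side, 96 mm in diameter, 190 mm long, about 0.6 kg; wooden disc on the end nearest the robot, thin steel collar round the open mouth. Origin mid-axis, 51 mm above the trolley top (its top at 99 mm). x runs along its axis to the mouth; y, z turn as it rolls. Starts 130 to 190 mm to either side of the chute's line. Rolls without slipping; drag stops it in millimetres after a slow push.
- mouth (a point): Centre of the canister's open mouth, on its axis, 95 mm from its origin. It starts 13 to 19 mm short of the chute's lip and keeps about that gap when rolled straight. While rolling, the canister's middle moves half as far as the glass at its top.
- feeder: White feeder fixed on the mat. Origin on the mat (3 mm above the trolley top) below the middle of the chute's front lip; x points level into the feeder, away from the robot; y left, along the rolling direction; z up. Chute: square spout 70 mm wide, x 0 to 20 mm, centre at z 51 mm. Base: x 20 to 210, 170 wide, 85 mm tall. Hopper: round, 90 mm across, centred at x 165, top at z 264 mm.
- btn_top (a point): Centre of the top of the button, a white disc 36 mm across in a grey housing on top of the feeder's base, between chute and hopper, 48 mm behind the chute's lip. It is pressed straight down.
- btn (a joint): Travel of the feeder's button: 0 up, 0.008 m fully down; a spring of about 5 N at full travel brings it up again.
- mat: Flat dark rubber mat fixed on the trolley, 500 x 680 mm, 3 mm thick, under the canister, feeder and small bowl. Origin on its underside, 60 mm nearer the robot than its middle.
- bowl_a: Smaller aluminium bowl, 110 mm across, 45 mm tall, on the mat beyond the chute's line from the canister, 130 to 190 mm from that line. Origin at the centre of its underside. Leave it.
- bowl_b: Larger aluminium bowl, 140 mm across, 55 mm tall, beside the mat on the robot's right. Origin at the centre of its underside. Leave it.
- spoon: Wooden spoon, 240 mm long, lying beside the mat on the robot's left. Origin under its middle. Leave it.
- funnel: Small grey silicone funnel, 68 mm across, 65 mm tall, standing mouth down beside the mat on the robot's left. Origin at the centre of its underside. Leave it.
There are look-alikes about, which are no part of the job. Of the things shaped like the canister, the glass one is meant.

How it is judged (in metres and radians):
On the way, in this order (a step that is already met when the one before it is completed fails the run):
1. the canister has rolled, not slid, through at least about a sixth of a turn (angle between canister's own z axis and vertical above 1 rad).
2. the canister rests with its mouth centred in front of the chute (y of mouth in the frame of feeder between -0.014 and 0.014 m and y of canister in the frame of feeder between -0.022 and 0.022 m and x of mouth in the frame of feeder above -0.045 m and angle between the x axis of canister and the x axis of feeder, either way round below 0.16 rad and linear speed of canister below 0.01 m/s), for 0.3 s.
3. the feeder's button is pressed fully down (value of joint btn above 0.0065 m).
At the end, for the whole second after the job is handed in: The canister lies at rest on the mat, its mouth's centre within 14 mm and its middle within 22 mm of the chute's centre line, its axis within 0.16 rad of the chute's direction, the mouth no more than 45 mm from the chute's lip, and the button has been pressed and is up again (all of step 2 and angular speed of canister below 0.2 rad/s and value of joint btn below 0.002 m and height (world z) of canister below 0.058 m); the robot touches nothing.
It fails at once if the canister is lifted or tipped off the mat (height (world z) of canister above 0.063 m).
It fails at once if the canister is pushed low on its side instead of its upper part (grasp point under 75 mm while touching) (contact force between the fingers and canister above 1 N and height (world z) of the grasp point below 0.075 m).
It fails at once if the button is pressed while the canister is not in front of the chute (value of joint btn above 0.004 m and (y of mouth in the frame of feeder above 0.03 m or y of mouth in the frame of feeder below -0.03 m)).
It fails at once if a bowl, the spoon or the funnel is moved by more than 20 mm (distance of any of bowl_a, bowl_b, spoon, funnel from where it was at the start of the episode above 0.02 m).
It also fails if it takes over 72 s, if anything falls off the work surface, if the arm or the gripper's body presses on something with over 40 N, if the wrist force passes 120 N, or if a joint passes its speed limit or range.

## Working session

There is one attempt and no reset: what is moved stays moved. The work goes in short steps, Python scripts to look and compute and a tool call to move; the robot and the scene stay as the last step left them, time stands still between calls to the robot, and variables do not carry over. Pictures are saved under pics/ and viewed, about 8 in all and at most 12, crops included, and the job is handed in when it is done.

Besides the shell and the picture viewer there is one more tool, called after "Call:" as name(argument=value, ...) on one line, values as JSON. move_arm: Moves the arm, as the interface text tells. Its arguments: {"type":"object","properties":{"moves":{"type":"array","items":{"type":"object","properties":{"gripper":{"type":"number"},"xyz":{"type":"array","items":{"type":"number"}},"angular":{"type":"array","items":{"type":"number"}}}}}},"required":["moves"]}

```bash
mkdir -p pics
cat > h.py <<'E'
import numpy as np, cv2
from bench import arm
def snap(n,f=None):
    im,d=arm.get_image(n); c=arm.get_calibration(n)
    np.savez('pics/%s.npz'%(f or n),im=im,d=d,K=c['camera_matrix'],k1=c['k1'],R=c['R'],t=c['t'])
    cv2.imwrite('pics/%s.png'%(f or n),im); return im,d
def load(f): return np.load('pics/%s.npz'%f)
def rays(c,px):
    K=c['K']; px=np.atleast_2d(px).astype(float)
    p=cv2.undistortPoints(px[:,None],K,np.array([float(c['k1']),0,0,0]))[:,0]
    return np.c_[p,np.ones(len(p))]
def atz(c,px,z):
    r=rays(c,px)@c['R']; o=-c['R'].T@c['t']
    return o+r*((z-o[2])/r[:,2])[:,None]
def atd(c,px):
    px=np.atleast_2d(px); r=rays(c,px); d=np.array([c['d'][int(v),int(u)] for u,v in px])
    return (r*d[:,None]-c['t'])@c['R']
E
python3 - <<'E'
from h import *
a,_=snap('top'); b,_=snap('scene')
s=arm.read_state(); print(s['clock'],s['position'],s['ee_rot'],s['contact_force'],s['gripper_width'])
for n in('top','scene'):
    c=load(n); print(n,c['k1'],(-c['R'].T@c['t']).round(),c['R'].round(2).tolist())
E
```

```text
0.1 [ 218.12352506 -585.159405    230.34532106] [-1.77367255e-01  9.84144261e-01  9.35664577e-04 -2.34547989e-04] [-0.25192802  0.31228805  0.33083503] 85.38026499879884
top -0.0801277212401425 [ 262.   13. 1437.] [[-0.01, -1.0, 0.01], [-0.99, 0.01, -0.13], [0.13, -0.01, -0.99]]
scene -0.04197342761583416 [1099. -265. 1151.] [[0.34, 0.94, 0.01], [0.79, -0.28, -0.55], [-0.51, 0.19, -0.84]]
```

View pics/top.png

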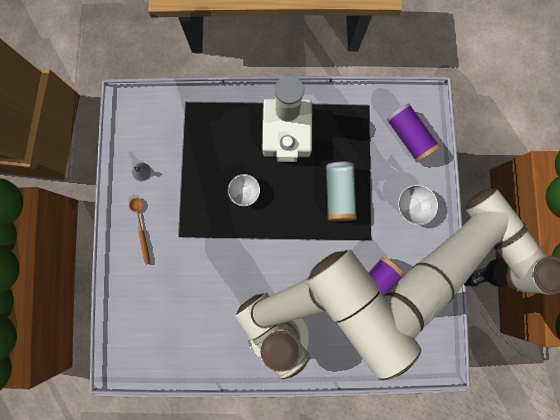

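View pics/scene.png

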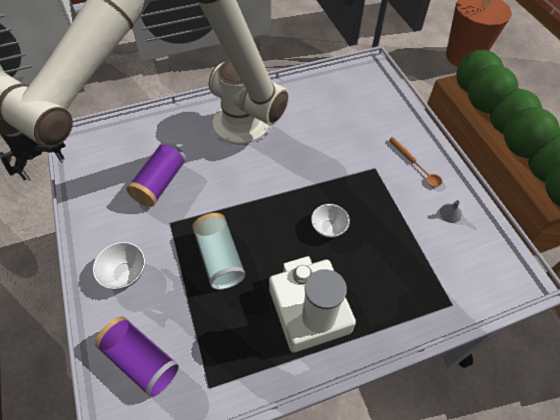

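The top view shows a pale glass canister at about (341,191) with its orange wooden disc towards the robot. Two opaque purple look-alikes lie off the mat at (413,132) and (383,275). The glass one on the mat fits the description. The feeder is at (287,130), its chute lip at about (286,160) and its button at (287,142). I'll confirm in an enlarged crop.

Run:
```python
from h import *
c=load('top'); im=c['im'][75:230,215:380]
cv2.imwrite('pics/crop1.png',cv2.resize(im,None,fx=3.8,fy=3.8,interpolation=cv2.INTER_CUBIC))
c=load('scene'); im=c['im'][190:340,170:360]
cv2.imwrite('pics/crop2.png',cv2.resize(im,None,fx=4,fy=4,interpolation=cv2.INTER_CUBIC))
```

```text
(no output)
```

View pics/crop1.png

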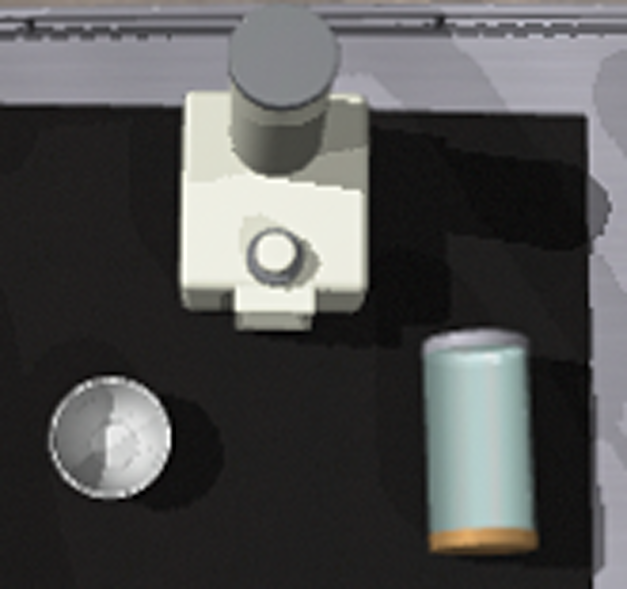

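View pics/crop2.png

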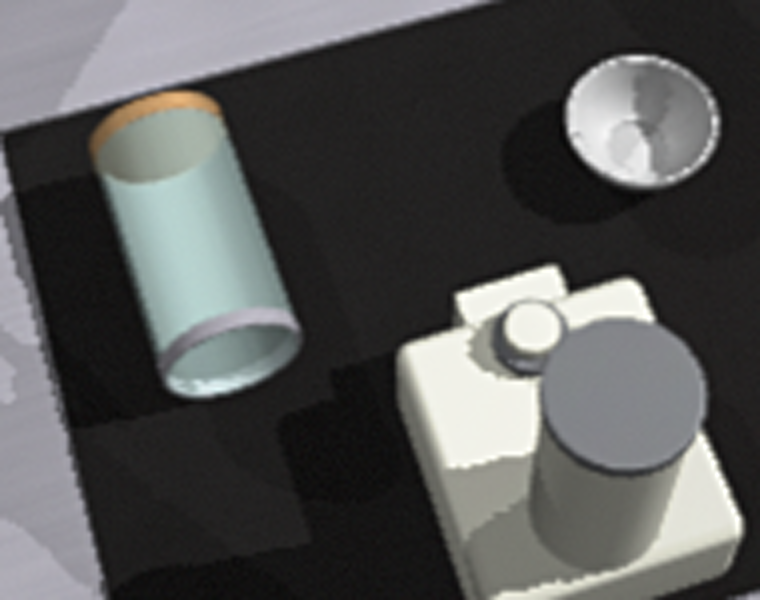

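Both crops confirm it: clear glass, a steel collar on the feeder side, and a wooden disc nearest the robot. The collar is at crop1 (475,340), the disc at (483,541), and the button at (277,251).

Run:
```python
from h import *
for n in('top','scene'):
    c=load(n); v,u=np.mgrid[0:420,0:560]; px=np.c_[u.ravel(),v.ravel()]
    P=atd(c,px); P=P[(c['d'].ravel()>0)]
    def reg(x0,x1,y0,y1,z0,z1): 
        return P[(P[:,0]>x0)&(P[:,0]<x1)&(P[:,1]>y0)&(P[:,1]<y1)&(P[:,2]>z0)&(P[:,2]<z1)]
    if n=='top':
        f=lambda u,v:(215+u/3.8,75+v/3.8)
        pts={'btn':f(277,251),'lipL':f(235,312),'lipR':f(314,315),'collar':f(475,345),'mid':f(480,440),'disc':f(483,535),'hop':f(284,60),'bowl':f(110,437)}
    else:
        f=lambda u,v:(170+u/4,190+v/4)
        pts={'btn':f(533,327),'lipL':f(555,268),'lipR':f(458,297),'mid':f(200,240),'hop':f(625,395),'disc':f(180,95)}
    for k,p in pts.items(): print(n,k,atd(c,p).round(1)[0])
    b=atz(c,pts['btn'],105)[0]; print('btn@105',b.round(1))
    top=reg(b[0]-60,b[0]+260,b[1]-130,b[1]+130,78,96)
    r=cv2.minAreaRect(top[:,:2].astype(np.float32)); print('base rect',len(top),np.round(r[0],1),np.round(r[1],1),r[2])
    m=atz(c,pts['mid'],99)[0]; q=reg(m[0]-140,m[0]+140,m[1]-75,m[1]+75,20,110)
    if len(q)>20:
        r=cv2.minAreaRect(q[:,:2].astype(np.float32)); print('can',len(q),np.round(r[0],1),np.round(r[1],1),r[2],q[:,2].max())
        np.save('pics/q_%s.npy'%n,q)
# silhouette edges of the canister, top view: rays' closest approach to axis at z=51
c=load('top'); f=lambda u,v:(215+u/3.8,75+v/3.8)
for nm,p in {'L1':(423,360),'R1':(528,360),'L2':(430,520),'R2':(536,520)}.items(): print(nm,atz(c,f(*p),51).round(1))
for nm,p in {'eL1':(182,120),'eL2':(180,270),'eR1':(369,120),'eR2':(368,270)}.items(): print(nm,atz(c,f(*p),88).round(1))
```

```text
Still running in the background as job /tmp/bash_jobs.1000/e162536e00cc (pid 518). You'll get a notice when it ends.
```

```bash
kill -- -$(cat /tmp/bash_jobs.1000/e162536e00cc/pid); sed -i "s/def load(f): .*/def load(f): return dict(np.load('pics\/%s.npz'%f))/" h.py
cat > m.py <<'E'
from h import *
for n in('top','scene'):
    c=load(n); v,u=np.mgrid[0:420,0:560]; px=np.c_[u.ravel(),v.ravel()]
    P=atd(c,px); P=P[(c['d'].ravel()>0)]
    def reg(x0,x1,y0,y1,z0,z1): 
        return P[(P[:,0]>x0)&(P[:,0]<x1)&(P[:,1]>y0)&(P[:,1]<y1)&(P[:,2]>z0)&(P[:,2]<z1)]
    if n=='top':
        f=lambda u,v:(215+u/3.8,75+v/3.8)
        pts={'btn':f(277,251),'lipL':f(235,312),'lipR':f(314,315),'collar':f(475,345),'mid':f(480,440),'disc':f(483,535),'hop':f(284,60),'bowl':f(110,437)}
    else:
        f=lambda u,v:(170+u/4,190+v/4)
        pts={'btn':f(533,327),'lipL':f(555,268),'lipR':f(458,297),'mid':f(200,240),'hop':f(625,395),'disc':f(180,95)}
    for k,p in pts.items(): print(n,k,atd(c,p).round(1)[0])
    b=atz(c,pts['btn'],105)[0]; print('btn@105',b.round(1))
    top=reg(b[0]-60,b[0]+260,b[1]-130,b[1]+130,78,96)
    r=cv2.minAreaRect(top[:,:2].astype(np.float32)); print('base rect',len(top),np.round(r[0],1),np.round(r[1],1),r[2])
    m=atz(c,pts['mid'],99)[0]; q=reg(m[0]-140,m[0]+140,m[1]-75,m[1]+75,20,110)
    if len(q)>20:
        r=cv2.minAreaRect(q[:,:2].astype(np.float32)); print('can',len(q),np.round(r[0],1),np.round(r[1],1),r[2],q[:,2].max())
        np.save('pics/q_%s.npy'%n,q)
c=load('top'); f=lambda u,v:(215+u/3.8,75+v/3.8)
for nm,p in {'L1':(423,360),'R1':(528,360),'L2':(430,520),'R2':(536,520)}.items(): print(nm,atz(c,f(*p),51).round(1))
for nm,p in {'eL1':(182,120),'eL2':(180,270),'eR1':(369,120),'eR2':(368,270)}.items(): print(nm,atz(c,f(*p),88).round(1))
E
timeout 60 python3 m.py
```

```text
top btn [655.9 -37.2 111.6]
top lipL [ 6.297e+02 -6.000e-01 -4.000e-01]
top lipR [603.8 -70.3  87.2]
top collar [ 573.  -212.    96.6]
top mid [ 488.  -213.9   94.9]
top disc [ 404.2 -214.2   92.4]
top hop [767.1 -39.4 266.9]
top bowl [509.3 117.7   6. ]
btn@105 [657.9 -37.5 105. ]
base rect 2036 [711.5 -36.4] [167.3 211.6] 89.29266357421875
can 1612 [ 491.4 -219.4] [192.4  95.5] 0.31644386053085327 105.4845856928295
scene btn [662.2 -31.6 113.8]
scene lipL [616.9   3.5  89.4]
scene lipR [614.1 -64.1  87.3]
scene mid [ 522.5 -212.8   99.1]
scene hop [779.1 -34.  264.2]
scene disc [ 403.8 -194.2   93. ]
btn@105 [658.5 -29.6 105. ]
base rect 2656 [716.4 -34.3] [170.4 212. ] 88.41065979003906
can 2175 [ 494.4 -216.3] [193.8  92.9] 0.5593779683113098 103.99159105245626
L1 [[ 570.  -171.5   51. ]]
R1 [[ 569.2 -268.    51. ]]
L2 [[ 422.7 -173.7   51. ]]
R2 [[ 421.6 -269.8   51. ]]
eL1 [[787.2  46.4  88. ]]
eL2 [[646.2  49.   88. ]]
eR1 [[ 785.9 -124.    88. ]]
eR2 [[ 644.7 -119.5   88. ]]
```

The measurements agree with the sizes given:
- **Canister:** about (492,-218), axis yaw about +0.01, top at 99.
- **Feeder:** lip at about (609,-34), yaw about -0.02. The chute line at the canister's middle is at y of about -32.

So the canister has to roll about +186 mm in y. I'll use open fingers with the jaws along the canister's axis, two tips on top, in several strokes. The tool first goes above and slightly behind it.

Call:
move_arm(moves=[{"gripper":1,"xyz":[-3.73,2.21,0],"angular":[0,0,-0.1225]},{"gripper":1,"xyz":[-7.47,4.42,0],"angular":[0,0,-0.245]},{"gripper":1,"xyz":[-11.2,6.64,0],"angular":[0,0,-0.3675]},{"gripper":1,"xyz":[-14.94,8.85,0],"angular":[0,0,-0.49]},{"gripper":1,"xyz":[-18.67,11.06,0],"angular":[0,0,-0.6125]},{"gripper":1,"xyz":[-22.4,13.27,0],"angular":[0,0,-0.735]},{"gripper":1,"xyz":[-26.14,15.48,0],"angular":[0,0,-0.8575]},{"gripper":1,"xyz":[-29.87,17.7,0],"angular":[0,0,-0.98]},{"gripper":1,"xyz":[-33.61,19.91,0],"angular":[0,0,-1.1025]},{"gripper":1,"xyz":[-37.34,22.12,0],"angular":[0,0,-1.225]}])

```text
clock: 1.35
position: [491.4, -246.6, 231.0]
ee_rot: [0.712, -0.702, -0.0, 0.0]
contact_force: [0.8, -0.2, 0.5]
gripper_width: 85.4
```

```bash
cat > s.py <<'E'
from h import *
from scipy.spatial.transform import Rotation as Ro
s=arm.read_state(); R=Ro.from_quat(s['ee_rot']).as_matrix()
print(s['clock'],s['position'].round(1) if hasattr(s['position'],'round') else s['position'],R.round(3).tolist(),np.round(s['contact_force'],2),np.round(s['wrist_torque'],3),s['gripper_width'])
E
python3 s.py
```

```text
1.35 [ 491.4 -246.6  231. ] [[0.015, -1.0, -0.001], [-1.0, -0.015, 0.0], [-0.0, 0.001, -1.0]] [ 0.75 -0.18  0.48] [-0.059 -0.065  0.017] 85.3502979478868
```

Call:
move_arm(moves=[{"gripper":1,"xyz":[-0.4,0,4],"angular":[0,0,0]},{"gripper":1,"xyz":[-0.8,0,8],"angular":[0,0,0]},{"gripper":1,"xyz":[-1.2,0,11],"angular":[0,0,0]},{"gripper":1,"xyz":[-1.2,0,13],"angular":[0,0,0]},{"gripper":1,"xyz":[-1.2,0,13.8],"angular":[0,0,0]},{"gripper":1,"xyz":[-1.2,0,13.8],"angular":[0,0,0]}])

```text
clock: 2.1
position: [490.7, -236.0, 93.0]
ee_rot: [0.711, -0.703, -0.0, 0.0]
contact_force: [-0.8, -0.5, 0.3]
gripper_width: 85.6
```

```bash
python3 s.py; python3 -c "
from h import *
im,d=snap('scene','sc2'); im,d=snap('wrist','w2')
a=cv2.resize(load('sc2')['im'][150:310,120:333],None,fx=1.9,fy=1.9); b=cv2.resize(im,(405,304))
cv2.imwrite('pics/v2.png',np.hstack([a[:304],b]))"
```

```text
2.1 [ 490.7 -236.    93. ] [[0.011, -1.0, -0.001], [-1.0, -0.011, 0.0], [-0.0, 0.001, -1.0]] [-0.75 -0.54  0.27] [ 0.047 -0.037 -0.027] 85.55930964571273
```

View pics/v2.png

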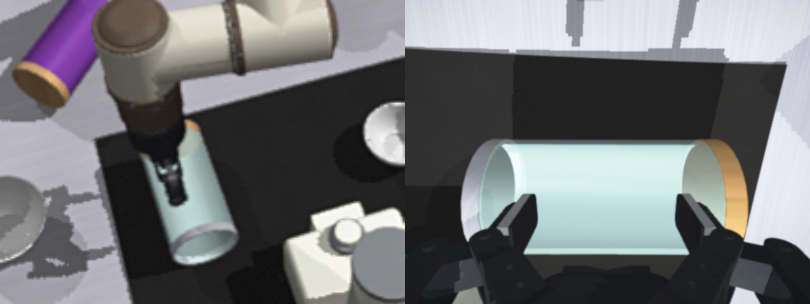

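The left panel shows the fingers just over the canister's upper part. The right panel shows both tips at about (515,215) and (700,215), over the glass between collar and disc. Next I feel for contact.

Call:
move_arm(moves=[{"gripper":1,"xyz":[0,0,0.15],"angular":[0,0,0]},{"gripper":1,"xyz":[0,0,0.3],"angular":[0,0,0]},{"gripper":1,"xyz":[0,0,0.4],"angular":[0,0,0]}])

```text
clock: 2.58
position: [490.9, -235.9, 89.5]
ee_rot: [0.711, -0.703, 0.0, -0.0]
contact_force: [-0.4, 0.6, -1.1]
gripper_width: 85.6
```

Call:
move_arm(moves=[{"gripper":1,"xyz":[0,0,0.1],"angular":[0,0,0]},{"gripper":1,"xyz":[0,0,0.2],"angular":[0,0,0]}])

```text
clock: 2.82
position: [490.8, -235.9, 87.2]
ee_rot: [0.711, -0.703, -0.0, -0.0]
contact_force: [-0.6, -0.3, -0.1]
gripper_width: 85.4
```

Call:
move_arm(moves=[{"gripper":1,"xyz":[0,0,0.1],"angular":[0,0,0]},{"gripper":1,"xyz":[0,0,0.2],"angular":[0,0,0]}])

```text
clock: 3.08
position: [490.8, -235.9, 85.2]
ee_rot: [0.711, -0.703, -0.0, 0.0]
contact_force: [0.0, -0.0, 0.3]
gripper_width: 85.5
```

Call:
move_arm(moves=[{"gripper":1,"xyz":[0,0,0.05],"angular":[0,0,0]},{"gripper":1,"xyz":[0,0,0.1],"angular":[0,0,0]}])

```text
clock: 3.32
position: [490.8, -236.0, 84.4]
ee_rot: [0.711, -0.703, 0.0, 0.0]
contact_force: [-0.7, 0.0, 2.5]
gripper_width: 85.0
```

Call:
move_arm(moves=[{"gripper":1,"xyz":[0,0,0.05],"angular":[0,0,0]},{"gripper":1,"xyz":[0,0,0.1],"angular":[0,0,0]}])

```text
clock: 3.58
position: [490.9, -236.3, 84.1]
ee_rot: [0.711, -0.703, 0.0, 0.0]
contact_force: [-2.5, -1.5, 6.8]
gripper_width: 85.4
```

Call:
move_arm(moves=[{"gripper":1,"xyz":[0,0,0.05],"angular":[0,0,0]},{"gripper":1,"xyz":[0,0,0.1],"angular":[0,0,0]}])

```text
clock: 3.82
position: [491.0, -236.7, 84.0]
ee_rot: [0.711, -0.703, 0.001, 0.0]
contact_force: [-2.7, -1.5, 11.2]
gripper_width: 85.4
```

Contact comes at TCP 84.4, about 4.5 N per mm. I'll try the first stroke with a little less press.

Call:
move_arm(moves=[{"gripper":1,"xyz":[-0.3,0,-0.05],"angular":[0,0,0]},{"gripper":1,"xyz":[-0.9,0,-0.1],"angular":[0,0,0]},{"gripper":1,"xyz":[-1.7,0,-0.1],"angular":[0,0,0]},{"gripper":1,"xyz":[-2.5,0,-0.1],"angular":[0,0,0]},{"gripper":1,"xyz":[-3.3,0,-0.1],"angular":[0,0,0]},{"gripper":1,"xyz":[-4.0,0,-0.1],"angular":[0,0,0]}])

```text
clock: 4.58
position: [490.6, -196.3, 85.7]
ee_rot: [0.711, -0.703, 0.001, 0.0]
contact_force: [-4.8, 0.7, 14.6]
gripper_width: 85.3
```

Call:
move_arm(moves=[{"gripper":1,"xyz":[-0.6,0,0],"angular":[0,0,0]},{"gripper":1,"xyz":[-1.2,0,0],"angular":[0,0,0]},{"gripper":1,"xyz":[-1.8,0,0],"angular":[0,0,0]},{"gripper":1,"xyz":[-2.4,0,0],"angular":[0,0,0]},{"gripper":1,"xyz":[-2.8,0,0],"angular":[0,0,0]},{"gripper":1,"xyz":[-3.0,0,0],"angular":[0,0,0]}])

```text
clock: 5.32
position: [490.3, -165.9, 84.9]
ee_rot: [0.711, -0.703, 0.001, -0.0]
contact_force: [-1.8, 0.7, 9.0]
gripper_width: 85.3
```

```bash
cat > can.py <<'E'
import sys
from h import *
f=sys.argv[1]; s=arm.read_state(); print(s['clock'],np.round(s['position'],1),np.round(s['contact_force'],1))
snap('scene',f+'s'); snap('top',f+'t')
for n in 'st':
    c=load(f+n); v,u=np.mgrid[0:420,0:560]; P=atd(c,np.c_[u.ravel(),v.ravel()])
    hsv=cv2.cvtColor(c['im'],cv2.COLOR_BGR2HSV).reshape(-1,3)
    # glass: pale cyan tint
    m=(c['d'].ravel()>0)&(hsv[:,0]>75)&(hsv[:,0]<100)&(hsv[:,1]>20)&(P[:,2]>60)&(P[:,2]<106)&(P[:,0]>380)&(P[:,0]<600)&(P[:,1]>-280)&(P[:,1]<80)
    q=P[m]
    if len(q)<30: print(n,'few',len(q)); continue
    # fit axis: y0+a*(x-490) of cylinder R=48 at z=51
    from scipy.optimize import least_squares
    g=lambda p:np.hypot((q[:,1]-p[0]-p[1]*(q[:,0]-490))*np.cos(p[1]),q[:,2]-51-p[2])-48
    r=least_squares(g,[np.median(q[:,1]),0,0],loss='soft_l1',f_scale=1.5)
    print(n,len(q),'y@490 %.1f slope %.4f dz %.1f'%tuple(r.x),'rms',np.sqrt(np.median(r.fun**2)).round(2),'x',np.percentile(q[:,0],[1,99]).round(),'mouth y %.1f'%(r.x[0]+r.x[1]*98))
E
python3 can.py a
```

```text
5.325 [ 490.3 -165.9   84.9] [-1.8  0.7  9. ]
s 1014 y@490 -181.5 slope 0.0043 dz -0.4 rms 1.04 x [449. 578.] mouth y -181.1
t 376 y@490 -184.5 slope 0.0116 dz -0.8 rms 1.51 x [415. 500.] mouth y -183.3
```

The canister rolled half the finger travel without slipping: 35 mm for 70. I repeat this with about 84 mm per stroke.

Call:
move_arm(moves=[{"gripper":1,"xyz":[0,0,-1.5],"angular":[0,0,0]},{"gripper":1,"xyz":[1.0,0,-2.5],"angular":[0,0,0]},{"gripper":1,"xyz":[3.0,0,-2.5],"angular":[0,0,0]},{"gripper":1,"xyz":[3.9,0,-1.5],"angular":[0,0,0]},{"gripper":1,"xyz":[3.9,0,-0.6],"angular":[0,0,0]},{"gripper":1,"xyz":[3.9,0,-0.2],"angular":[0,0,0]},{"gripper":1,"xyz":[3.9,0,0],"angular":[0,0,0]}])

```text
clock: 6.3
position: [489.9, -204.7, 82.9]
ee_rot: [0.711, -0.703, -0.001, 0.001]
contact_force: [-3.1, 0.0, 5.3]
gripper_width: 85.5
```

Call:
move_arm(moves=[{"gripper":1,"xyz":[-0.4,0,0],"angular":[0,0,0]},{"gripper":1,"xyz":[-1.2,0,0],"angular":[0,0,0]},{"gripper":1,"xyz":[-2.2,0,0],"angular":[0,0,0]},{"gripper":1,"xyz":[-3.2,0,0],"angular":[0,0,0]},{"gripper":1,"xyz":[-4.2,0,0],"angular":[0,0,0]},{"gripper":1,"xyz":[-5.2,0,0],"angular":[0,0,0]},{"gripper":1,"xyz":[-6.2,0,0],"angular":[0,0,0]},{"gripper":1,"xyz":[-7.2,0,0],"angular":[0,0,0]},{"gripper":1,"xyz":[-8.0,0,0],"angular":[0,0,0]},{"gripper":1,"xyz":[-8.4,0,0],"angular":[0,0,0]}])

```text
clock: 7.55
position: [489.3, -120.1, 84.5]
ee_rot: [0.711, -0.703, 0.0, -0.0]
contact_force: [-3.3, 0.3, 6.0]
gripper_width: 85.1
```

```bash
python3 can.py b
```

```text
7.55 [ 489.3 -120.1   84.5] [-3.3  0.3  6. ]
s 1028 y@490 -138.5 slope 0.0054 dz -0.3 rms 1.13 x [451. 577.] mouth y -138.0
t 349 y@490 -140.6 slope 0.0193 dz -0.8 rms 1.29 x [414. 492.] mouth y -138.7
```

Call:
move_arm(moves=[{"gripper":1,"xyz":[0,0,-1.5],"angular":[0,0,0]},{"gripper":1,"xyz":[1.0,0,-2.5],"angular":[0,0,0]},{"gripper":1,"xyz":[3.0,0,-2.5],"angular":[0,0,0]},{"gripper":1,"xyz":[4.2,0,-1.5],"angular":[0,0,0]},{"gripper":1,"xyz":[4.2,0,-0.6],"angular":[0,0,0]},{"gripper":1,"xyz":[4.2,0,-0.2],"angular":[0,0,0]},{"gripper":1,"xyz":[4.2,0,0],"angular":[0,0,0]}])

```text
clock: 8.52
position: [489.7, -162.6, 82.7]
ee_rot: [0.711, -0.703, -0.0, 0.0]
contact_force: [-2.1, -1.4, 3.0]
gripper_width: 85.3
```

Call:
move_arm(moves=[{"gripper":1,"xyz":[-0.4,0,0],"angular":[0,0,0]},{"gripper":1,"xyz":[-1.2,0,0],"angular":[0,0,0]},{"gripper":1,"xyz":[-2.2,0,0],"angular":[0,0,0]},{"gripper":1,"xyz":[-3.2,0,0],"angular":[0,0,0]},{"gripper":1,"xyz":[-4.2,0,0],"angular":[0,0,0]},{"gripper":1,"xyz":[-5.2,0,0],"angular":[0,0,0]},{"gripper":1,"xyz":[-6.2,0,0],"angular":[0,0,0]},{"gripper":1,"xyz":[-7.2,0,0],"angular":[0,0,0]},{"gripper":1,"xyz":[-8.0,0,0],"angular":[0,0,0]},{"gripper":1,"xyz":[-8.4,0,0],"angular":[0,0,0]}])

```text
clock: 9.78
position: [489.0, -78.0, 84.7]
ee_rot: [0.711, -0.703, 0.0, -0.0]
contact_force: [-2.8, 1.5, 7.1]
gripper_width: 85.1
```

```bash
python3 can.py c
```

```text
9.775 [489.  -78.   84.7] [-2.8  1.5  7.1]
s 1028 y@490 -95.1 slope 0.0041 dz -0.4 rms 1.1 x [449. 576.] mouth y -94.7
t 344 y@490 -97.2 slope 0.0177 dz -0.8 rms 1.23 x [414. 493.] mouth y -95.5
```

Call:
move_arm(moves=[{"gripper":1,"xyz":[0,0,-1.5],"angular":[0,0,0]},{"gripper":1,"xyz":[1.0,0,-2.5],"angular":[0,0,0]},{"gripper":1,"xyz":[3.0,0,-2.5],"angular":[0,0,0]},{"gripper":1,"xyz":[4.0,0,-1.5],"angular":[0,0,0]},{"gripper":1,"xyz":[4.0,0,-0.6],"angular":[0,0,0]},{"gripper":1,"xyz":[4.0,0,-0.2],"angular":[0,0,0]},{"gripper":1,"xyz":[4.0,0,0],"angular":[0,0,0]}])

```text
clock: 10.75
position: [489.1, -118.7, 82.8]
ee_rot: [0.711, -0.703, -0.0, 0.001]
contact_force: [-2.6, -1.1, 6.0]
gripper_width: 85.3
```

Call:
move_arm(moves=[{"gripper":1,"xyz":[-0.4,0,0],"angular":[0,0,0]},{"gripper":1,"xyz":[-1.2,0,0],"angular":[0,0,0]},{"gripper":1,"xyz":[-2.2,0,0],"angular":[0,0,0]},{"gripper":1,"xyz":[-3.2,0,0],"angular":[0,0,0]},{"gripper":1,"xyz":[-4.2,0,0],"angular":[0,0,0]},{"gripper":1,"xyz":[-5.2,0,0],"angular":[0,0,0]},{"gripper":1,"xyz":[-6.2,0,0],"angular":[0,0,0]},{"gripper":1,"xyz":[-7.0,0,0],"angular":[0,0,0]},{"gripper":1,"xyz":[-7.4,0,0],"angular":[0,0,0]},{"gripper":1,"xyz":[-7.6,0,0],"angular":[0,0,0]}])

```text
clock: 12.0
position: [488.5, -42.3, 85.1]
ee_rot: [0.711, -0.703, 0.0, -0.0]
contact_force: [-4.8, 0.0, 12.1]
gripper_width: 85.5
```

Call:
move_arm(moves=[{"gripper":1,"xyz":[0,0,-1.5],"angular":[0,0,0]},{"gripper":1,"xyz":[1.0,0,-4.0],"angular":[0,0,0]},{"gripper":1,"xyz":[3.0,0,-4.0],"angular":[0,0,0]}])

```text
clock: 12.38
position: [491.0, -72.0, 125.6]
ee_rot: [0.712, -0.702, 0.002, -0.002]
contact_force: [0.1, -0.3, -1.0]
gripper_width: 85.5
```

```bash
python3 can.py d
```

```text
12.375 [491.  -72.  125.6] [ 0.1 -0.3 -1. ]
s 1022 y@490 -135.1 slope 1.8215 dz -6.0 rms 5.62 x [440. 575.] mouth y 43.5
t 426 y@490 -12077.8 slope 1.5669 dz 33.8 rms 0.75 x [414. 494.] mouth y -11924.2
```

```bash
sed -i "s/(P\[:,1\]<80)/(P[:,1]<35)/; s/,0,0\],loss/,0,0],bounds=([-300,-.3,-4],[100,.3,4]),loss/" can.py; python3 can.py e; python3 -c "
from h import *
a=load('es')['im'][190:340,170:360]; b=load('et')['im'][75:230,215:380]
cv2.imwrite('pics/v3.png',np.hstack([cv2.resize(a,(400,316)),cv2.resize(b,(336,316))]))"
```

```text
12.475 [489.4 -73.2 123.9] [0.6 0.4 0.3]
s 1026 y@490 -55.9 slope 0.0095 dz -0.3 rms 1.04 x [442. 576.] mouth y -54.9
t 419 y@490 -58.8 slope -0.0021 dz -1.0 rms 1.33 x [413. 493.] mouth y -59.0
```

View pics/v3.png

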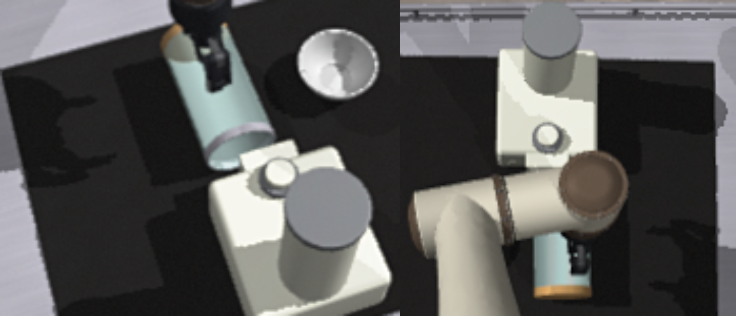

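The view shows the mouth still short of the chute. Both cameras put the canister about 24 mm from the line, each in its own frame, so the last stroke is 48 mm of finger travel, slow.

Call:
move_arm(moves=[{"gripper":1,"xyz":[0.5,0,2.5],"angular":[0,0,0]},{"gripper":1,"xyz":[0.5,0,3.4],"angular":[0,0,0]},{"gripper":1,"xyz":[0.5,0,3.8],"angular":[0,0,0]},{"gripper":1,"xyz":[0.5,0,4.0],"angular":[0,0,0]}])

```text
clock: 13.08
position: [489.4, -77.6, 83.5]
ee_rot: [0.711, -0.703, 0.0, -0.0]
contact_force: [-1.0, -0.3, 2.6]
gripper_width: 85.6
```

Call:
move_arm(moves=[{"gripper":1,"xyz":[-0.3,0,0],"angular":[0,0,0]},{"gripper":1,"xyz":[-0.9,0,0],"angular":[0,0,0]},{"gripper":1,"xyz":[-1.5,0,0],"angular":[0,0,0]},{"gripper":1,"xyz":[-2.1,0,0],"angular":[0,0,0]},{"gripper":1,"xyz":[-2.7,0,0],"angular":[0,0,0]},{"gripper":1,"xyz":[-3.3,0,0],"angular":[0,0,0]},{"gripper":1,"xyz":[-3.9,0,0],"angular":[0,0,0]},{"gripper":1,"xyz":[-4.4,0,0],"angular":[0,0,0]},{"gripper":1,"xyz":[-4.7,0,0],"angular":[0,0,0]},{"gripper":1,"xyz":[-4.8,0,0],"angular":[0,0,0]}])

```text
clock: 14.32
position: [488.9, -29.7, 85.7]
ee_rot: [0.711, -0.703, 0.001, -0.0]
contact_force: [-3.6, -0.5, 14.2]
gripper_width: 85.4
```

```bash
python3 can.py f
```

```text
14.325 [488.9 -29.7  85.7] [-3.6 -0.5 14.2]
s 903 y@490 -31.6 slope 0.0048 dz -0.3 rms 1.15 x [449. 576.] mouth y -31.2
t 377 y@490 -34.2 slope 0.0087 dz -1.0 rms 1.2 x [413. 488.] mouth y -33.3
```

Both cameras put the mouth within about 2 mm of the chute line. Next I lift straight off and shut the fingers.

Call:
move_arm(moves=[{"gripper":1,"xyz":[0,0,-0.3],"angular":[0,0,0]},{"gripper":1,"xyz":[0,0,-0.8],"angular":[0,0,0]},{"gripper":1,"xyz":[0,0,-2.5],"angular":[0,0,0]},{"gripper":1,"xyz":[0,0,-6],"angular":[0,0,0]},{"gripper":1,"xyz":[0,0,-10],"angular":[0,0,0]},{"gripper":-1,"xyz":[0,0,-12],"angular":[0,0,0]},{"gripper":-1,"xyz":[0,0,-12],"angular":[0,0,0]},{"gripper":-1,"xyz":[0,0,-12],"angular":[0,0,0]},{"gripper":-1,"xyz":[0,0,-12],"angular":[0,0,0]},{"gripper":-1,"xyz":[0,0,-12],"angular":[0,0,0]}])

```text
clock: 15.68
position: [488.2, -30.0, 202.4]
ee_rot: [0.711, -0.703, -0.001, 0.001]
contact_force: [0.5, -0.5, 0.4]
gripper_width: -0.0
```

```bash
python3 can.py g; python3 -c "
from h import *
c=arm.get_calibration('wrist'); print('wristcam',(-c['R'].T@c['t']).round())
a=load('gs')['im'][190:340,170:360]
cv2.imwrite('pics/v4.png',cv2.resize(a,None,fx=4,fy=4,interpolation=cv2.INTER_CUBIC))"
```

```text
15.675 [488.2 -30.  202.4] [ 0.5 -0.5  0.4]
s 1239 y@490 -31.8 slope 0.0098 dz -0.3 rms 1.1 x [444. 575.] mouth y -30.8
t 560 y@490 -34.0 slope 0.0079 dz -0.8 rms 1.35 x [413. 510.] mouth y -33.2
wristcam [ 489. -103.  346.]
```

View pics/v4.png

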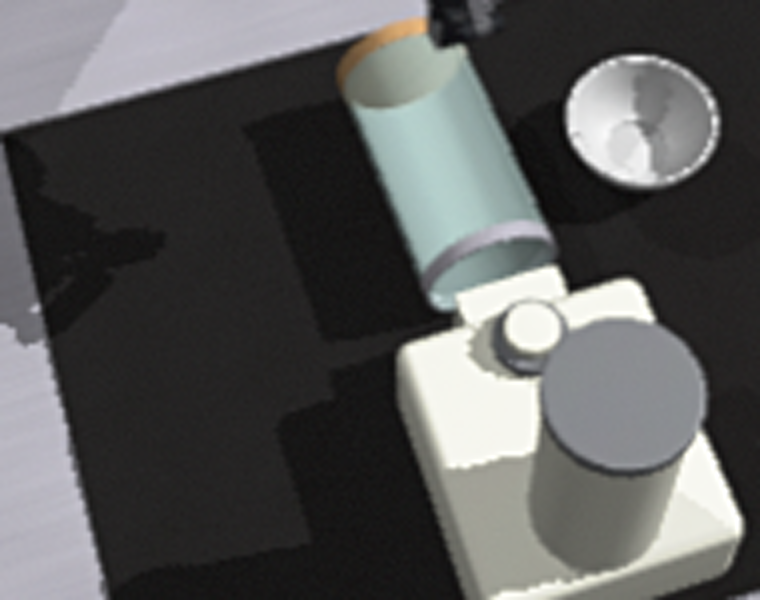

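The canister stays at about (450,160) in the crop, its collar facing the chute. Now to the button.

Call:
move_arm(moves=[{"gripper":-1,"xyz":[0.2,-4.2,0],"angular":[0,0,0]},{"gripper":-1,"xyz":[0.4,-8.5,0],"angular":[0,0,0]},{"gripper":-1,"xyz":[0.6,-12.7,0],"angular":[0,0,0]},{"gripper":-1,"xyz":[0.6,-16.0,0],"angular":[0,0,0]},{"gripper":-1,"xyz":[0.6,-16.9,0],"angular":[0,0,0]},{"gripper":-1,"xyz":[0.6,-16.9,3],"angular":[0,0,0]},{"gripper":-1,"xyz":[0.6,-16.9,6],"angular":[0,0,0]},{"gripper":-1,"xyz":[0.6,-16.9,8],"angular":[0,0,0]},{"gripper":-1,"xyz":[0.6,-16.9,8.2],"angular":[0,0,0]}])

```text
clock: 16.9
position: [655.8, -34.2, 119.6]
ee_rot: [0.711, -0.703, -0.001, 0.002]
contact_force: [0.3, -0.2, 0.6]
gripper_width: -0.1
```

Call:
move_arm(moves=[{"gripper":-1,"xyz":[0,0,0.3],"angular":[0,0,0]},{"gripper":-1,"xyz":[0,0,0.6],"angular":[0,0,0]},{"gripper":-1,"xyz":[0,0,0.8],"angular":[0,0,0]}])

```text
clock: 17.27
position: [657.8, -34.0, 113.9]
ee_rot: [0.711, -0.703, 0.0, -0.0]
contact_force: [-0.3, 0.3, 0.1]
gripper_width: -0.1
```

Call:
move_arm(moves=[{"gripper":-1,"xyz":[0,0,0.2],"angular":[0,0,0]},{"gripper":-1,"xyz":[0,0,0.4],"angular":[0,0,0]}])

```text
clock: 17.52
position: [657.8, -34.1, 109.8]
ee_rot: [0.711, -0.703, 0.0, -0.0]
contact_force: [-1.2, 0.1, 2.5]
gripper_width: -0.2
```

Contact with the button is at about 112. I press on, watching for the stop.

Call:
move_arm(moves=[{"gripper":-1,"xyz":[0,0,0.2],"angular":[0,0,0]},{"gripper":-1,"xyz":[0,0,0.4],"angular":[0,0,0]},{"gripper":-1,"xyz":[0,0,0.5],"angular":[0,0,0]}])

```text
clock: 17.9
position: [657.8, -34.0, 104.7]
ee_rot: [0.711, -0.703, 0.0, -0.0]
contact_force: [-1.6, 0.1, 4.1]
gripper_width: 0.5
```

Call:
move_arm(moves=[{"gripper":-1,"xyz":[0,0,0.1],"angular":[0,0,0]},{"gripper":-1,"xyz":[0,0,0.2],"angular":[0,0,0]}])

```text
clock: 18.15
position: [657.9, -34.1, 104.0]
ee_rot: [0.711, -0.703, 0.0, -0.0]
contact_force: [-4.3, 0.4, 11.6]
gripper_width: 0.2
```

The travel stopped at 104, about 8 mm below contact, with the force rising to 11.6 N, so the button is at its stop. Now I retract.

Call:
move_arm(moves=[{"gripper":-1,"xyz":[0,0,0.1],"angular":[0,0,0]},{"gripper":-1,"xyz":[0,0,0.1],"angular":[0,0,0]},{"gripper":-1,"xyz":[0,0,-1],"angular":[0,0,0]},{"gripper":-1,"xyz":[0,0,-5],"angular":[0,0,0]},{"gripper":-1,"xyz":[0,0,-10],"angular":[0,0,0]},{"gripper":-1,"xyz":[0,5,-12],"angular":[0,0,0]},{"gripper":-1,"xyz":[0,10,-14],"angular":[0,0,0]},{"gripper":-1,"xyz":[0,10,-14],"angular":[0,0,0]}])

```text
clock: 19.15
position: [555.6, -35.3, 244.4]
ee_rot: [0.711, -0.703, 0.001, -0.001]
contact_force: [1.2, -0.3, 0.7]
gripper_width: -0.1
```

```bash
python3 can.py h; python3 -c "
from h import *
c=load('hs'); P=atd(c,[(170+533/4,190+327/4)]); print('btn top',P.round(1),'start',atd(load('scene'),[(170+533/4,190+327/4)]).round(1))
cv2.imwrite('pics/v5.png',c['im'])"
```

```text
19.15 [555.6 -35.3 244.4] [ 1.2 -0.3  0.7]
s 1201 y@490 -31.9 slope 0.0104 dz -0.4 rms 1.1 x [452. 575.] mouth y -30.9
t 1114 y@490 -34.1 slope 0.0061 dz -1.0 rms 1.34 x [414. 571.] mouth y -33.5
btn top [[661.2 -31.1 111.5]] start [[662.2 -31.6 113.8]]
```

View pics/v5.png

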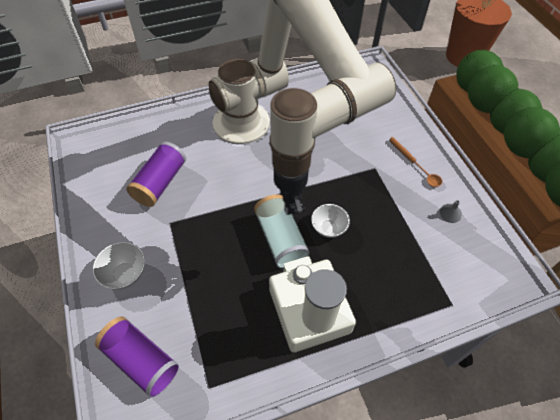

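The canister (280,228) lies squarely in front of the chute, and the bowls, spoon and funnel are at their starting pixels. The single-pixel button height is 2 mm lower than at the start, so I'll average over the disc before handing in.

Run:
```python
from h import *
snap('scene','is'); 
px=[(u,v) for u in range(300,307) for v in range(269,275)]
m=[np.median(atd(load(f),px)[:,2]) for f in('scene','gs','hs','is')]; print(np.round(m,2))
if abs(m[3]-m[0])<1.5: print(arm.job_done())
```

```text
[112.25 112.35 112.58 112.27]
the job is handed in; nothing more can be done
None
```

The canister now rests in front of the chute, and the button was pressed to its stop and has come back up. I handed the job in at about 19 s; `job_done` gives no verdict.

- **Rolling:** I rolled the glass canister sideways about 186 mm in five strokes, with two open fingertips on its top. It moved half the finger travel each time, so it did not slip noticeably. Contact force was never above about 15 N at the readings.
- **Canister position:** In each camera's own frame the mouth is within about 2 mm of the chute line. The middle is within a few mm, and the axis is about 0.03 rad off the chute's direction. It did not move after the fingers lifted or after the button press.
- **Button:** It met a hard stop about 8 mm below first contact, at 11.6 N. Afterwards its top measured 112.3 mm, the same as at the start.
- **Other objects:** The bowls, spoon and funnel look unmoved in the last picture. The arm stands clear, at z 244 mm.

Some checks disagreed:
- The scene and top cameras differ by 2–3 mm in absolute y, so I compared positions within each camera.
- One canister fit diverged and was mended by adding bounds.
- A single-pixel button height read 2 mm low, but the average over the disc did not confirm it.
- The mouth's gap to the lip measured about 21 mm against the stated 13–19, well inside the 45 mm limit.

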